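# Clamp the painting panel to the work board

## Task

Clamp the painting panel down on the work board: push the clamp's metal strap round with a finger until it lies right across the panel against its stop, and only then push the cam lever all the way down so that the rubber foot presses on the panel. Pick nothing up, do not shove the panel out of its place, and leave the cork block, brush jar, bottle and tub where they are.

Things in the scene. Friction and masses are not known exactly. Their poses are not given: they have to be found in the camera images.
- board: plywood work board fixed to the table, 240 (its x) x 400 (its y) x 18 mm thick; origin at the centre of its underside, on the table. Its yaw differs from start to start. Low wooden fences (12 mm high) on its -x and -y edges; the clamp stands on it at its (0, +75 mm).
- panel: loose painted wooden panel, 180 (its x) x 200 (its y) x 20 mm, about 0.4 kg, lying on the board inside the fences, parallel to the board; its top is 38 mm above the table. Origin at the centre of its underside.
- swing (a joint): turn of the clamp (strap, foot and lever together) about the vertical post, rad. 0 = strap against its stop (a steel pin, 8 mm thick, beside the post), lying across the panel and pointing along the board's -y; it grows anticlockwise seen from above (1.57 = strap parked, pointing along the board's +x, clear of the panel). Range 0 to 1.9. A stiff hinge that stays where it is left: about 1.2 N at the strap's end moves it.
- lever (a joint): cam lever, rad. 0 = raised 60 degrees above level, 1.0 = fully down, at its stop (about 3 degrees above level). Stiff: about 3 to 4 N on the finger pad, square to the lever, moves it; it stays where it is left. Pushing it down lowers the strap and foot by up to 9.5 mm; the foot meets the panel at about 0.63 and is then pressed on by a spring.
- pivot (a point): point on the clamp's vertical turning axis, at the mid-height of the strap (61 mm above the table while the lever is up); it does not move when the clamp is worked.
- strap_end (a point): point on the strap's centre line, 110 mm from the turning axis, above the foot, at the strap's mid-height. The strap is an aluminium bar 22 mm wide, 16 mm thick, reaching 130 mm from the turning axis; with the lever up its underside is 15 mm above the panel's top and its top is 69 mm above the table. Its sides are upright and flat.
- foot: round rubber foot, 18 mm across, under the strap 110 mm from the turning axis; its origin is at the strap's underside and its lower face 9 mm below. It travels over the panel with 3 to 6 mm to spare, depending on how far down the lever starts (0 to 0.3 rad).
- lever_hinge (a point): middle of the lever's level hinge pin, on the turning axis, 79 mm above the table. The lever lies in the same vertical plane as the strap, on the other side of the post: with swing at 0 it points along the board's +y.
- lever_pad (a point): middle of the upper face of the lever's black finger pad, 80 mm from the hinge pin along the lever (and 5 mm above its centre line). The pad is 26 mm wide, 45 mm long (55 to 100 mm from the pin) and 10 mm thick; the steel arm between the pin and the pad is 12 mm wide.
- block: bystander: loose cork sanding block 35 x 60 x 28 mm lying on the panel; origin at the centre of its underside.
- brush_jar: bystander: loose glass jar of brushes, 75 mm across, brushes up to about 210 mm high and leaning out to 40 mm from its axis; origin at the centre of its underside.
- bottle: bystander: loose clear bottle, 48 mm across, 140 mm high; origin at the centre of its underside.
- tub: bystander: loose white plastic tub, 100 mm across the rim, 75 mm high; origin at the centre of its underside.

How it is judged:
By the outcome, as a careful person would: the job done as asked, in the order asked, and still so for the second after the job is handed in, with the robot touching nothing.
It also fails if it takes over 48 s, if anything falls off the work surface, if the arm or the gripper's body presses on something with over 40 N, if the wrist force passes 120 N, or if a joint passes its speed limit or range.

## Robot

A 6-joint arm with a two-finger parallel gripper is mounted at the origin on the work surface. World frame = base frame: x ahead of the robot, y to its left, z up, the work surface at z = 0. Lengths are in m, angles in rad, forces in N, time in s.
With the tool pointing down it reaches from about 0.35 to 0.975 m from the base axis. Payload 7.1 kg.
Tool frame: the origin (TCP) lies midway between the tips of the shut fingers; the grasp point (between the pads) lies 19 mm behind it; z points along the fingers, y is the line along which they close (so a half turn about z gives the same grasp; the last joint's range is limited). The gripper opens to 88 mm and grips with 3 to 60 N. Pads are 20 mm wide; open, the fingers measure 115 mm over their backs; the gripper's body (75 mm by 178 mm) begins 61 mm behind the grasp point.
Start: joints at [-1.187, 0.423, 1.63, -0, 1.089, -0.019], TCP at [0.245, -0.575, 0.223] pointing down, gripper open.
Joint ranges: [-3, 3], [-0.9, 2.11], [0.09, 2.58], [-1.31, 4.45], [0.11, 2.69], [-2.54, 2.54]. Speed limits (rad/s): [2.39, 2.39, 3.01, 3.14, 3.14, 3.14].

## Interface

Orientations are given as a unit quaternion [w, x, y, z].
In Python, from station import move_pose, movel, movej, command_gripper, wait, inverse_kinematics, read_camera, camera_info, MotionError, job_done, get_time, get_joint_pos, get_qvel, get_effort, get_tcp_pos, get_ee_rot, get_ft_force, get_ft_torque, get_grip_width, get_finger_force gives the robot as it stands. Calls block until the motion is done:
- move_pose(position, orientation): joint-space move of the TCP to a pose.
- movel(position, frame=None, v=0.15, until_force=None): straight line of the TCP; frame=None keeps the orientation; v is the mean speed in m/s. With until_force (N) it stops when the force on the tool has changed by that much, and returns True; else False.
- movej(angles): joint-space move.
- command_gripper(opening): opening from 0.0 (shut) to 1.0 (fully open); the grip force is fixed at half the most; returns when the fingers have stopped.
- wait(seconds).
- inverse_kinematics(position, orientation): joint angles nearest the present ones, or None.
- read_camera(name): name is "side" or "top" or "wrist"; returns the picture (480x640x3 uint8, red, green, blue); there is no depth.
- camera_info(name): a dict with "intrinsics" (3x3 intrinsics, pixels), "T" (4x4, takes a point from camera to world coordinates); the wrist camera has in their place "tool_from_camera" (4x4, takes a point from camera to tool coordinates, whose origin is the TCP and whose axes are the flange's). Camera axes: x right, y up, looking along -z (the intrinsics and any distortion apply to the point x, -y, -z); pixel columns grow to the right and rows downward; lengths in m; the calibration is good to about 2 mm. A picture is of the moment at which its call begins: read the wrist's pose just before it. camera_info takes no time and is no camera call.
A pose or a line that the arm cannot do raises MotionError and nothing moves.
- job_done(): hands the job in; it is judged then, once.
Readings, each from a call of its own:
- get_time(): time.
- get_joint_pos(): joint angles.
- get_qvel(): joint speeds.
- get_effort(): joint torques, N m.
- get_tcp_pos(): TCP position.
- get_ee_rot(): TCP orientation.
- get_ft_force(): force on the tool from outside, world axes, zero at the start.
- get_ft_torque(): the same for the moment, N m.
- get_grip_width(): opening from 0.0 (shut) to 1.0 (fully open).
- get_finger_force(): force on a finger pad.
Only numpy, scipy, OpenCV 4.12 (cv2) and the standard library are available. Lean on these libraries where they do the work, as an engineer would, in place of code of your own. Each camera call takes 0.05 s, during which the arm holds its last target. There are 200 camera calls.

## Working session

There is one attempt and no reset: what is moved stays moved. The work goes in short steps, each a Python script; the robot and the scene stay as the last script left them, time stands still between calls to the robot, and variables do not carry over. Pictures are saved under pics/ and viewed, at most 10 in all, crops included, and the job is handed in when it is done.

```bash
mkdir -p pics; ls; python3 - <<'E'
from station import *
import cv2, numpy as np
np.set_printoptions(precision=4,suppress=True)
for n in ["top","side"]:
    im=read_camera(n); cv2.imwrite(f"pics/{n}0.png",im[:,:,::-1]); print(n,camera_info(n))
print(camera_info("wrist"),get_time(),get_ee_rot(),get_tcp_pos())
E
```

```text
pics
top {'intrinsics': array([[529.7465,   0.    , 325.8857],
       [  0.    , 529.7465, 233.5612],
       [  0.    ,   0.    ,   1.    ]]), 'T': array([[-0.0242,  0.9843, -0.1748,  0.3526],
       [-0.9997, -0.0244,  0.0006,  0.0046],
       [-0.0037,  0.1748,  0.9846,  1.3252],
       [ 0.    ,  0.    ,  0.    ,  1.    ]])}
side {'intrinsics': array([[455.3269,   0.    , 317.3412],
       [  0.    , 455.3269, 228.362 ],
       [  0.    ,   0.    ,   1.    ]]), 'T': array([[-0.7817,  0.4343, -0.4475,  0.0189],
       [-0.6234, -0.5239,  0.5805,  0.6881],
       [ 0.0177,  0.7327,  0.6803,  0.903 ],
       [ 0.    ,  0.    ,  0.    ,  1.    ]])}
{'intrinsics': array([[363.9205,   0.    , 318.4114],
       [  0.    , 363.9205, 242.0907],
       [  0.    ,   0.    ,   1.    ]]), 'tool_from_camera': array([[ 0.0003,  0.9557,  0.2943,  0.0809],
       [ 1.    , -0.0004,  0.0002, -0.0001],
       [ 0.0003,  0.2943, -0.9557, -0.162 ],
       [ 0.    ,  0.    ,  0.    ,  1.    ]])} 0.1 [-0.0007  0.9798  0.2001 -0.0001] [ 0.2448 -0.5745  0.222 ]
```

View pics/top0.png

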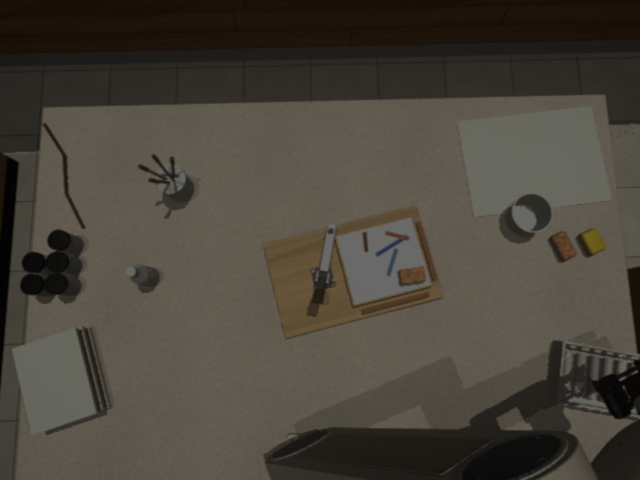

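View pics/side0.png

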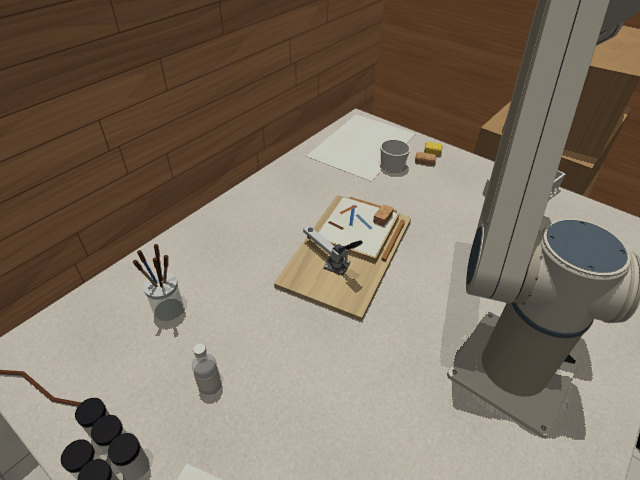

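The top view shows the board at about px (352,272), with the fences on the right and bottom edges. The clamp post is at about (322,277), the strap points up to (332,228), and the lever points down to (319,300). The block on the panel is at (411,275), and the jar, bottle and tub are far away.

```bash
cat > h.py <<'E'
from station import *
import cv2, numpy as np
np.set_printoptions(precision=4,suppress=True)
def ray(ci,T,uv,z):
    K=ci["intrinsics"]; uv=np.atleast_2d(np.array(uv,float))
    d=np.c_[(uv[:,0]-K[0,2])/K[0,0],-(uv[:,1]-K[1,2])/K[1,1],-np.ones(len(uv))]@T[:3,:3].T
    return T[:3,3]+d*((z-T[2,3])/d[:,2])[:,None]
def proj(ci,T,P):
    K=ci["intrinsics"]; p=(np.atleast_2d(P)-T[:3,3])@T[:3,:3]
    return np.c_[K[0,2]+K[0,0]*p[:,0]/-p[:,2],K[1,2]+K[1,1]*p[:,1]/p[:,2]]
E
python3 - <<'E'
from h import *
im=cv2.imread("pics/top0.png"); ci=camera_info("top"); T=ci["T"]
hsv=cv2.cvtColor(im,cv2.COLOR_BGR2HSV)
m=cv2.inRange(hsv,(5,75,40),(25,255,255)); m[:190]=0;m[350:]=0;m[:,:245]=0;m[:,460:]=0
m=cv2.morphologyEx(m,cv2.MORPH_OPEN,np.ones((3,3)))
P=np.argwhere(m)[:,::-1]
W=ray(ci,T,P,0.018)[:,:2].astype(np.float32)
r=cv2.minAreaRect(W); print(r); print(cv2.boxPoints(r))
big=cv2.resize(im[190:350,245:455],None,fx=3.7,fy=3.7,interpolation=cv2.INTER_CUBIC)
big=cv2.convertScaleAbs(big,alpha=1.8)
# rect overlay
q=(proj(ci,T,np.c_[cv2.boxPoints(r),[.018]*4])-[245,190])*3.7
cv2.polylines(big,[q.astype(int)],True,(0,255,0),1)
cv2.imwrite("pics/crop1.png",big)
s=cv2.imread("pics/side0.png")[185:325,265:425]; cv2.imwrite("pics/crop2.png",cv2.resize(s,None,fx=4,fy=4,interpolation=cv2.INTER_CUBIC))
E
```

```text
((0.49147024750709534, -0.05816693603992462), (0.24012216925621033, 0.39980217814445496), 13.166820526123047)
[[ 0.329   0.1091]
 [ 0.4201 -0.2802]
 [ 0.6539 -0.2255]
 [ 0.5628  0.1638]]
```

View pics/crop1.png

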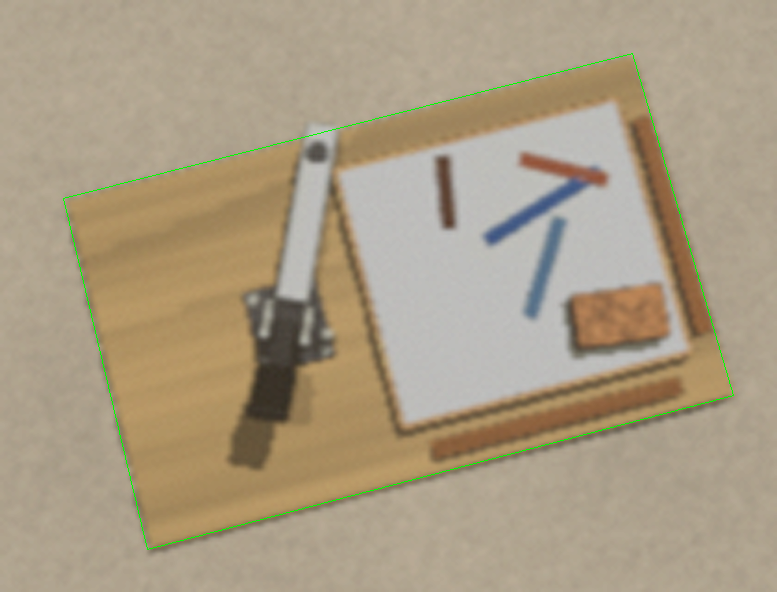

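View pics/crop2.png

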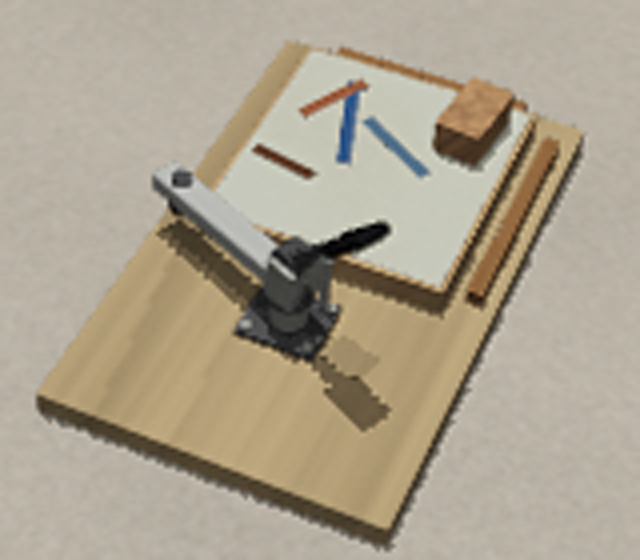

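The board fit is tight: yaw 13.2°, pivot near (0.474, 0.015). In the crop the strap's bolt is at (317,152) and the lever pad is at about (270,390). The strap has a clear sweep, because the block's near edge at (570,300) lies outside its reach. Next I'll get the swing angle, then push the strap along an arc.

```bash
cat >> h.py <<'E'
YAW=np.deg2rad(13.167); C=np.array([.49147,-.05817])
Rb=np.array([[np.cos(YAW),-np.sin(YAW)],[np.sin(YAW),np.cos(YAW)]])
PIV=C+Rb@[0,.075]
def quat(a): return [0,np.cos(a/2),np.sin(a/2),0]
def u(a): return np.array([np.cos(a),np.sin(a)])
def push(phi,off,r=.103,z=.047):
    s=YAW-np.pi/2+phi
    return list(PIV+r*u(s)+off*u(s+np.pi/2))+[z], quat(s+np.pi/2)
E
python3 - <<'E'
from h import *
ci=camera_info("top");T=ci["T"]
pts=np.array([[317,152],[322,127],[294,299]])/3.7+[245,190]
W=ray(ci,T,pts,.069)[:,:2]; print(PIV,W)
for w in W[:2]:
    d=w-PIV; print("phi",np.arctan2(d[1],d[0])-YAW+np.pi/2,np.linalg.norm(d))
d=W[1]-W[2];phi=np.arctan2(d[1],d[0])-YAW+np.pi/2;print(phi)
blk=ray(ci,T,np.array([[619,318]])/3.7+[245,190],.066)[0,:2]; print("block board",(blk-C)@Rb)
d=W[0]-PIV; phi=np.arctan2(d[1],d[0])-YAW+np.pi/2
print(inverse_kinematics(*push(phi,.036,z=.22)),inverse_kinematics(*push(-.06,.021)))
command_gripper(0)
p,q=push(phi,.036,z=.22); move_pose(p,q); 
p[2]=.13; movel(p,v=.12)
ee=get_tcp_pos();R=get_ee_rot(); im=read_camera("wrist"); cv2.imwrite("pics/w1.png",im[:,:,::-1])
print(phi,ee,get_time(),get_grip_width(),get_ft_force())
E
```

```text
[0.4744 0.0149] [[ 0.5814 -0.0078]
 [ 0.598  -0.0115]
 [ 0.4858  0.0094]]
phi 1.1319845526761816 0.10944393840512778
phi 1.1305164026685728 0.12635613683073044
1.1563962555818228
block board [-0.0543 -0.1321]
[ 0.0288  0.3655  1.7265 -0.      1.0496  0.2378] [-0.1837  0.5485  1.9576 -0.      0.6355  1.2173]
1.1319845526761816 [0.5831 0.0286 0.1305] 4.85 0.007168678172363667 [ 0.6739 -0.7937  0.1016]
```

View pics/w1.png

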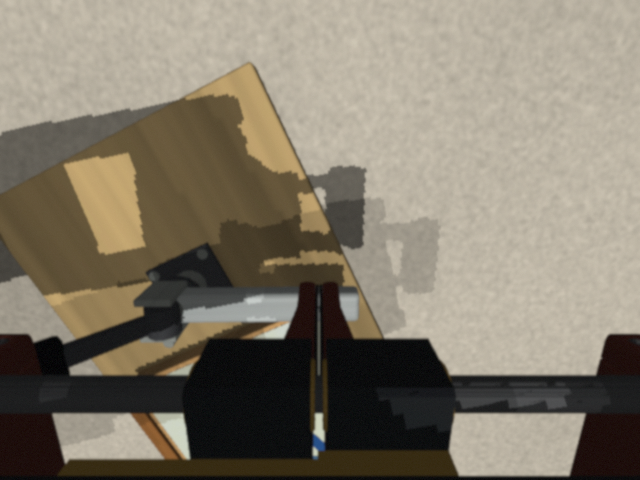

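The wrist view shows the strap across row ~305 (columns 185–358), the fingertips at about (320,285) and the lever at lower left. That matches the estimate: the bolt radius came out at 109.4 mm against 110 mm. Lowering with a force guard and pushing along the arc.

```bash
python3 - <<'E'
from h import *
phi0=1.132
p,q=push(phi0,.036); print("down hit",movel(p,q,v=.08,until_force=4), get_tcp_pos())
phi=phi0; p,q=push(phi,.022); print("touch",movel(p,q,v=.05,until_force=8))
for phi in np.arange(phi0-.2,.1,-.2):
    h=movel(*push(phi,.021),v=.07,until_force=15); print(round(phi,2),h,get_ft_force())
    if h: break
else:
    h=movel(*push(.06,.021),v=.05,until_force=12)
    h=movel(*push(-.08,.021),v=.025,until_force=7); print("end",h,get_ft_force())
ee=get_tcp_pos(); d=(ee[:2]-C)@Rb; print("board xy of finger",d,get_time())
cv2.imwrite("pics/top2.png",cv2.resize(read_camera("top")[190:350,245:455,::-1],None,fx=3.7,fy=3.7,interpolation=cv2.INTER_CUBIC))
E
```

```text
down hit False [0.583  0.0287 0.0475]
touch False
0.93 False [-0.0241  0.0964  0.6348]
0.73 False [0.4014 0.2207 0.3895]
0.53 False [-0.1201 -0.1214  0.5764]
0.33 False [ 0.1001 -0.163   0.3426]
0.13 False [ 0.4697 -0.4425  0.1477]
end True [ 3.1525  1.8911 -0.7653]
board xy of finger [ 0.0229 -0.0278] 9.4083
```

```bash
python3 - <<'E'
from h import *
p,q=push(0,.04); movel(p,v=.1)
p[2]=.2; movel(p,v=.2)
a=YAW+np.pi/2
xy=C+Rb@[0,.045]
move_pose([*xy,.24],quat(a))
big=read_camera("top")[190:350,245:455,::-1]
sd=read_camera("side")[185:325,265:425,::-1]
cv2.imwrite("pics/both2.png",np.vstack([cv2.convertScaleAbs(cv2.resize(big,(394,300),interpolation=cv2.INTER_CUBIC),alpha=1.6),cv2.resize(sd,(394,300),interpolation=cv2.INTER_CUBIC)]))
print(get_time())
E
```

```text
12.125
```

View pics/both2.png

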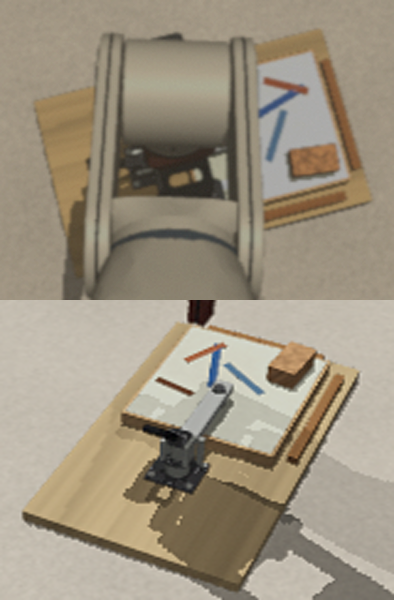

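The side view shows the strap lying across the panel with its bolt at crop px (222,388), and the panel and block unmoved. I'll check the swing numerically, then push the lever.

```bash
python3 - <<'E'
from h import *
ci=camera_info("side");T=ci["T"]
for z in (.069,.067):
    w=ray(ci,T,[[265+222*160/394,185+88*140/300]],z)[0,:2]; print("bolt rel pivot, board frame",(w-PIV)@Rb)
q=quat(YAW+np.pi/2)
def lev(th,gap=0,r=.080):
    y=r*np.cos(th)-(.005+gap)*np.sin(th)-.010; z=.079+r*np.sin(th)+(.005+gap)*np.cos(th)
    return [*(PIV+Rb@[0,y]),z]
p=lev(np.deg2rad(60),.015); print(p)
movel([p[0],p[1],.24],q,v=.15); print("down",movel(p,v=.08,until_force=5))
for d in (60,52,44,36,28,20,12,6):
    h=movel(lev(np.deg2rad(d)),q,v=.05,until_force=35); print(d,h,get_tcp_pos()[2],get_ft_force())
    if h: break
else:
    h=movel(lev(np.deg2rad(-3)),q,v=.015,until_force=25); e=get_tcp_pos(); print("end",h,e,(e[:2]-PIV)@Rb,get_ft_force())
print(get_time())
E
```

```text
bolt rel pivot, board frame [-0.006  -0.1126]
bolt rel pivot, board frame [-0.0053 -0.1147]
[np.float64(0.47149748054934554), np.float64(0.027204421057472408), np.float64(0.15828203230275512)]
down False
60 False 0.15064396818053488 [-0.129  -0.6193 -0.3365]
52 False 0.14490364727091878 [-0.3693  0.7979 -0.4562]
44 False 0.13799949588869773 [ 0.4196 -0.1925  0.5543]
36 False 0.12976063915735447 [ 0.0339  0.8259 -0.6285]
28 False 0.12065206373966503 [0.1116 0.5977 0.0626]
20 False 0.11073853370925167 [-0.5116 -0.4175  0.3937]
12 False 0.10013844681945944 [ 0.3429  0.6072 -0.658 ]
6 False 0.091989922679137 [-0.0169  0.4914 -0.26  ]
end True [0.4587 0.0832 0.0861] [0.0002 0.0701] [-4.2642 -1.9447 19.3286]
17.3167
```

```bash
python3 - <<'E'
from h import *
p=get_tcp_pos(); movel([p[0],p[1],.24],v=.15)
move_pose([.30,-.45,.25],get_ee_rot())
big=read_camera("top")[190:350,245:455,::-1]
sd=read_camera("side")[200:310,280:410,::-1]
cv2.imwrite("pics/top3full.png",read_camera("top")[:,:,::-1])
cv2.imwrite("pics/side3full.png",read_camera("side")[:,:,::-1])
b=cv2.resize(big,(400,305),interpolation=cv2.INTER_CUBIC); s=cv2.resize(sd,(400,338),interpolation=cv2.INTER_CUBIC)
cv2.imwrite("pics/both3.png",np.hstack([cv2.convertScaleAbs(cv2.copyMakeBorder(b,0,33,0,0,0),alpha=1.6),s]))
print(get_time())
# moved things: compare before/after
a=cv2.imread("pics/top0.png").astype(int);c=cv2.imread("pics/top3full.png").astype(int)
for n,(x0,x1,y0,y1) in dict(jar=(130,200,150,220),bottle=(120,165,255,295),tub=(500,555,190,245)).items(): print(n,abs(a-c)[y0:y1,x0:x1].mean())
E
```

```text
20.7083
jar 1.4540816326530612
bottle 1.4351851851851851
tub 1.3811570247933884
```

View pics/both3.png

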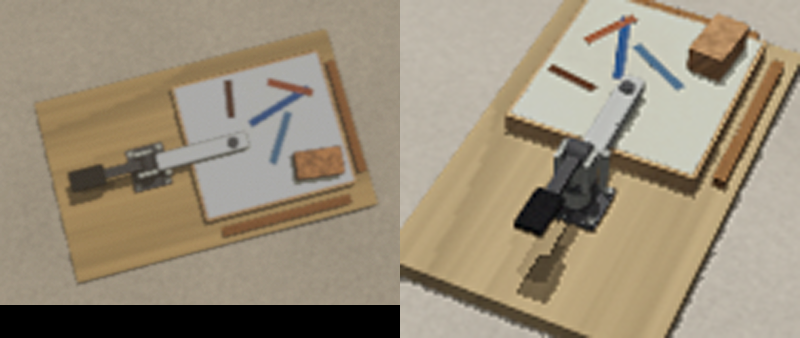

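The picture shows the strap across the panel (bolt at (233,142)) and the lever about level (pad at (88,180) in the left half). Panel and block look unmoved. A numeric check of swing and lever angle from the two views follows.

```bash
python3 - <<'E'
from h import *
from scipy.optimize import least_squares
ct,cs=camera_info("top"),camera_info("side")
def cen(f,box,dark=True,t=45):
    g=cv2.imread(f,0);x0,x1,y0,y1=box;m=(g[y0:y1,x0:x1]<t).astype(np.uint8)
    n,l,st,c=cv2.connectedComponentsWithStats(m); i=1+np.argmax(st[1:,4]); return c[i]+[x0,y0],st[i]
a,sa=cen("pics/top3full.png",(275,302,272,297),t=30); b,sb=cen("pics/side3full.png",(314,336,258,280),t=40)
print(a,sa,b,sb)
def tri(a,b):
    f=lambda P:np.r_[proj(ct,ct["T"],P)[0]-a,proj(cs,cs["T"],P)[0]-b]
    r=least_squares(f,[.46,.09,.08]); return r.x,r.fun
P,e=tri(a,b); print("pad",(P[:2]-PIV)@Rb,P[2],e)
bt=np.array([233,142])/[400/210,305/160]+[245,190]; bs=np.array([227,87])/[400/130,338/110]+[280,200]
P,e=tri(bt,bs); print("bolt",(P[:2]-PIV)@Rb,P[2],e)
# strap axis from bright mask in top view
im=cv2.imread("pics/top3full.png")
# panel shift: white mask edges before/after
for f in ("pics/top0.png","pics/top3full.png"):
    h=cv2.cvtColor(cv2.imread(f),cv2.COLOR_BGR2HSV); m=cv2.inRange(h,(0,0,95),(180,45,255)); m[:205]=0;m[310:]=0;m[:,:337]=0;m[:,434:]=0
    k,l,st,c=cv2.connectedComponentsWithStats(m);i=1+np.argmax(st[1:,4])
    W=ray(ct,ct["T"],np.argwhere(l==i)[:,::-1],.038)[:,:2].astype(np.float32); r=cv2.minAreaRect(W); print(r)
    o=cv2.inRange(h,(3,110,70),(14,255,255)); y,x=np.nonzero(o[262:290,394:428]); print("block px",x.mean()+394,y.mean()+262)
E
```

```text
[290.5 288. ] [15 16  2  1  2] [326.4176 268.0824] [  3   1  19  18 170]
pad [-0.0095  0.0795] 0.09124818994279123 [-0.4239 -0.7194  0.8445  0.1689]
bolt [-0.0015 -0.1118] 0.05986338822736393 [ 0.2325  0.41   -0.5272 -0.0988]
((0.5123506188392639, -0.13364772498607635), (0.17140473425388336, 0.1919575184583664), 13.096148490905762)
block px 412.1487341772152 275.0126582278481
((0.5098189115524292, -0.12304316461086273), (0.17111670970916748, 0.2136763632297516), 13.218189239501953)
block px 412.10377358490564 275.0157232704403
```

```bash
python3 -c "
from station import *
print(job_done(),get_time())"
```

```text
the job is handed in; nothing more can be done
the job is handed in; nothing more can be done
```

The job is handed in at about 21 s: the strap was pushed round to its stop across the panel, then the lever was pushed down to its stop (the strap dropped about 9 mm), and the images show the panel, block, jar, bottle and tub unmoved.

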